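Sort the dismantled clarinet parts

ROBOT

A 7-joint arm with a two-finger parallel gripper is mounted at the origin on the work surface. World frame = base frame: x ahead of the robot, y to its left, z up, the work surface at z = 0. Lengths are in m, angles in degrees, forces in N, time in s.
With the tool pointing down it reaches from about 0.425 to 0.875 m from the base axis. Payload 4.7 kg.
Tool frame: the origin (TCP) lies midway between the tips of the shut fingers; the grasp point (between the pads) lies 19 mm behind it; z points along the fingers, y is the line along which they close (so a half turn about z gives the same grasp; the last joint's range is limited). The gripper opens to 87 mm and grips with 3 to 60 N. Pads are 19 mm wide; open, the fingers measure 117 mm over their backs; the gripper's body (75 mm by 190 mm) begins 51 mm behind the grasp point.
Start: joints at [66.984, 18.392, -4.016, 83.108, 1.295, 78.541, -3.26], TCP at [0.263, -0.595, 0.223] pointing down, gripper open.
Joint ranges: [-163.93, 163.93], [-17.29, 119.83], [-79.2, 71.16], [3.27, 140.29], [-89.18, 269.18], [5.43, 117.66], [-154.24, 154.24]. Speed limits (degrees/s): [147.25, 147.25, 180, 180, 180, 180, 180].

INTERFACE

Orientations are given as [roll, pitch, yaw] about the fixed x, y, z axes, in that order (R = Rz(yaw) Ry(pitch) Rx(roll)).
In Python, from cell import env gives the robot as it stands. The module is installed in compiled form; this text tells all that it offers.
- The arm moves only by the tool step_arm, never from a script. Its argument "rows" is a list of rows, each an object with "angular": the turn, a rotation vector about the tool's x, y, z in units of pi rad (1.0 is pi rad), a list of three; "slide": the shift along the tool's x, y, z in units of 500 mm (1.0 is 500 mm), a list of three; "jaw": the opening, from 0 (shut) to 1 (fully open). A call has 1 to 10 rows; each row shifts and turns the commanded pose from where the row before left it, along the tool's axes as they then stand; what a row does not reach is not made up. A row lasts 1/8 s, in which the tool goes at most 62.5 mm and 10.7 degrees, less where a joint would pass 70% of its speed; a pose out of reach is approached as far as the arm can. A call with a number of a shift or a turn outside -1 to 1 is refused whole. A call with a gripper value outside its range is refused whole. The fingers move at their own pace and stop on an object; "newtons" is the grip in N (left out, the last holds). Time passes only in rows, so rows that do not move let the fingers close. It gives the time, the measured TCP pose, the force, the opening and the grip force at its end, in the units of the state.
- env.get_obs(): the state, without advancing time (a new reading comes with each control period).
- env.read_camera(name): name is "scene" or "side" or "wrist"; returns the picture (400x640x3 uint8, red, green, blue); there is no depth.
- env.camera_info(name): a dict with "fx", "fy", "cx", "cy" (pixels), "k1" (the pictures are not rectified: a ray, as slopes to the right and down, at radius r is drawn at 1 + k1 r^2 times it, then the intrinsics apply), "R" (3x3) and "t" (3): a world point X has camera coordinates R X + t. Camera axes: x right, y down, z forward; pixel columns grow to the right and rows downward; lengths in m; the calibration is good to about 2 mm. A picture is of the moment at which its call begins: read the wrist's pose just before it. camera_info takes no time and is no camera call; for the wrist camera it gives the pose at the moment of the call.
- env.sign_off(): hands the job in; it is judged then, once.
The state is a dict: "time_s": time; "qpos": joint angles; "joint_velocities": joint speeds; "effort": joint torques, N m; "tool_pos": TCP position; "tool_rot": TCP orientation; "force": force on the tool from outside, world axes, zero at the start; "wrist_torque": the same for the moment, N m; "grip_width": finger opening in m; "grasp_force": force on a finger pad.
Only numpy, scipy, OpenCV 4.12 (cv2) and the standard library are available. Lean on these libraries where they do the work, as an engineer would, in place of code of your own. Each camera call takes 0.05 s, during which the arm holds its last target. There are 200 camera calls.

TASK

Sort the five loose clarinet parts into their trays: stand both wooden barrels upright on the bottom of the square wooden tray, lay both metal rings flat and side by side on the bottom of the round dish, and lay the long key flat, right way up, in the long metal tray. Set each part down rather than dropping it, let go of it, and leave the grease jar and the oil bottle where they stand.

Things in the scene. Friction and masses are not known exactly. Their poses are not given: they have to be found in the camera images.
- barrel_long: Loose clarinet barrel, the longer of two: upright dark wood cylinder with a metal ring at each end and a small black bore in its top, 34 mm diameter (slightly slimmer-looking near the ends), 66 mm tall, about 75 g. It stands upright on the bench. Origin: centre of its underside; z along its axis, up.
- barrel_short: Loose clarinet barrel, the shorter of two: same look and 34 mm diameter, 44 mm tall, about 50 g. It stands upright on the bench. Origin: centre of its underside; z along its axis, up.
- ring_large: Loose plain steel ring (joint ferrule) lying flat on the bench: outside diameter 40 mm, inside 32 mm, 12 mm high, about 35 g. Origin: its centre, 6 mm above its underside; z along its axis.
- ring_small: Loose plain steel ring (joint ferrule) lying flat on the bench: outside diameter 28 mm, inside 20 mm, 12 mm high, 20 g. Origin: its centre, 6 mm above its underside; z along its axis.
- key: Loose steel clarinet key, lying, 113 x 30 mm, 30 g: a 9 mm round tube, 96 mm long along x, its axis 8.5 mm up; under its ends, as feet, a 22 mm round pad cup (x +44, y +6 mm) and a 30 x 14 mm touch plate (x -42, y -6 mm), each 6 mm high. The bare tube within 20 mm of the middle is gripped across y. Origin: below the middle of the tube, at the underside; z up.
- wood_tray: Square open tray of light wood, fixed to the bench: 120 x 120 mm outside, walls 6 mm thick, rim 25 mm above the bench, inner floor 108 x 108 mm, 6 mm above the bench. Origin: centre of its underside; x and y along its sides.
- round_dish: Round white dish, fixed to the bench: 136 mm outside diameter at the rim, rim 16 mm above the bench, flat inner floor about 120 mm in diameter, 5 mm above the bench. Origin: centre of its underside.
- long_tray: Long narrow open aluminium tray, fixed to the bench: 80 mm along its x, 170 mm along its y, walls 4 mm thick, rim 15 mm above the bench, inner floor 72 x 162 mm, 4 mm above the bench. Origin: centre of its underside.
- grease_jar: Bystander: squat amber glass jar with a lid, 46 mm diameter, 50 mm tall, standing beyond the work. Not to be disturbed. Origin: centre of its underside.
- oil_bottle: Bystander: slim white oil bottle with a black cap, 32 mm diameter, 75 mm tall, standing beyond the work. Not to be disturbed. Origin: centre of its underside.
Things that resemble listed ones, but are neither listed nor needed, are in the scene too. Of the things that look like the key, the largest one is meant.

How it is judged (in metres and radians):
At the end, for the whole second after the job is handed in: Barrels upright (0.12 rad) on the wooden tray's floor, within 55 mm of its centre; rings flat (0.12 rad) and unstacked on the dish's floor, within 50 mm of its centre; key flat on the long tray's floor, within 26 mm across and 34 mm along of its centre; all released, slower than 0.02 m/s (horizontal distance between each of barrel_long, barrel_short and wood_tray below 0.055 m and height (world z) of each of barrel_long, barrel_short below 0.011 m and angle between each of barrel_long, barrel_short, key's own z axis and vertical below 0.12 rad and horizontal distance between each of ring_large, ring_small and round_dish below 0.05 m and height (world z) of each of ring_large, ring_small below 0.0155 m and angle between the z axis of each of ring_large, ring_small and the z axis of round_dish, either way round below 0.12 rad and x of key in the frame of long_tray between -0.026 and 0.026 m and y of key in the frame of long_tray between -0.034 and 0.034 m and height (world z) of key below 0.009 m and linear speed of each of barrel_long, barrel_short, ring_large, ring_small, key below 0.02 m/s); the robot touches nothing.
It fails at once if a part is let fall (in free flight faster than 0.7 m/s, a drop of about 25 mm) ((contact force between barrel_long and anything else below 0.02 N and contact force between barrel_long and the fingers below 0.02 N and linear speed of barrel_long above 0.7 m/s) or (contact force between barrel_short and anything else below 0.02 N and contact force between barrel_short and the fingers below 0.02 N and linear speed of barrel_short above 0.7 m/s) or (contact force between ring_large and anything else below 0.02 N and contact force between ring_large and the fingers below 0.02 N and linear speed of ring_large above 0.7 m/s) or (contact force between ring_small and anything else below 0.02 N and contact force between ring_small and the fingers below 0.02 N and linear speed of ring_small above 0.7 m/s) or (contact force between key and anything else below 0.02 N and contact force between key and the fingers below 0.02 N and linear speed of key above 0.7 m/s)).
It fails at once if the grease jar is pushed more than 25 mm or knocked over (distance of grease_jar from where it was at the start of the episode above 0.025 m or angle between grease_jar's own z axis and vertical above 0.5 rad).
It fails at once if the oil bottle is pushed more than 25 mm or knocked over (distance of oil_bottle from where it was at the start of the episode above 0.025 m or angle between oil_bottle's own z axis and vertical above 0.5 rad).
It also fails if it takes over 128 s, if anything falls off the work surface, if the arm or the gripper's body presses on something with over 40 N, if the wrist force passes 120 N, or if a joint passes its speed limit or range.

## Working session

There is one attempt and no reset: what is moved stays moved. The work goes in short steps, Python scripts to look and compute and a tool call to move; the robot and the scene stay as the last step left them, time stands still between calls to the robot, and variables do not carry over. Pictures are saved under pics/ and viewed, at most 14 in all, crops included, and the job is handed in when it is done.

Besides the shell and the picture viewer there is one more tool, called after "Request:" in YAML: its name, and indented under it one key for each argument. step_arm: Moves the arm, as the interface text tells. Shifts and turns lie within -1 to 1; 1 stands for 500 mm of shift or pi rad of turn. Its arguments: {"type":"object","properties":{"rows":{"type":"array"},"newtons":{"type":"number"}},"required":["rows"]}

```bash
mkdir -p pics; python3 - <<'E'
from cell import env
import cv2
for n in ("scene","side"):
    cv2.imwrite(f"pics/{n}0.png",env.read_camera(n)[:,:,::-1])
    i=env.camera_info(n);print(n,i)
o=env.get_obs();print(o)
E
```

```text
scene {'fx': 506.8081351612917, 'fy': 506.8081351612917, 'cx': 315.05125248244536, 'cy': 203.03703412514153, 'k1': -0.013671819018399875, 'R': array([[-0.55941692,  0.82863365,  0.02046923],
       [ 0.45537381,  0.32787321, -0.82772813],
       [-0.69259469, -0.45372397, -0.56075588]]), 't': array([ 0.31416182, -0.23267643,  1.75319838])}
side {'fx': 405.7482784392123, 'fy': 405.7482784392123, 'cx': 317.16725478055247, 'cy': 197.424800400979, 'k1': -0.0824384529057455, 'R': array([[-0.67421767, -0.73841961, -0.01292354],
       [-0.55884585,  0.52154091, -0.64473746],
       [ 0.48282693, -0.42747112, -0.76429483]]), 't': array([0.39727878, 0.33095238, 0.69438291])}
{'time_s': 0.1, 'qpos': array([66.9844431 , 18.43457977, -4.01411985, 83.16833942,  1.29403792,
       78.53989746, -3.26129912]), 'joint_velocities': array([ 0.01643395, -0.04899269,  0.08478596, -0.16163864,  0.11030395,
       -0.00599838,  0.04327533]), 'effort': array([-1.96323722e-04, -4.92570770e+01, -4.05744324e-01, -3.13399601e+01,
       -6.42351061e-02,  3.95778695e-02,  6.94117557e-05]), 'tool_pos': array([ 0.26229493, -0.59418946,  0.22156957]), 'tool_rot': array([-1.79902355e+02,  4.94009681e-03,  2.38223345e+01]), 'force': array([-0.17642105, -0.80355718, -0.13157659]), 'wrist_torque': array([-0.0134012 , -0.00670382, -0.04503576]), 'grasp_force': 0.0, 'grip_width': 0.0872672553109486}
```

View pics/scene0.png

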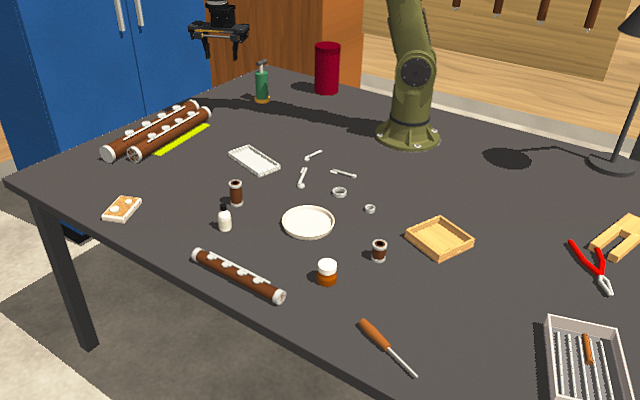

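View pics/side0.png

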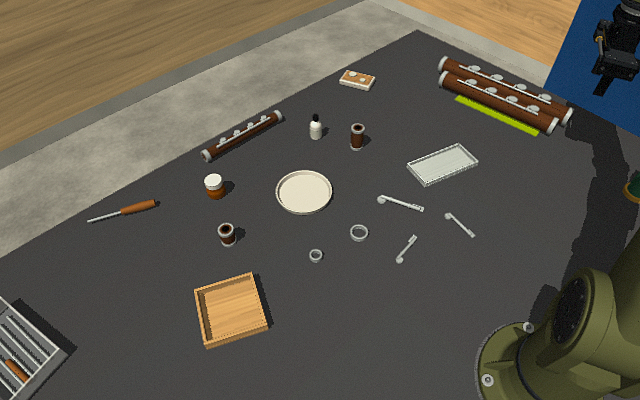

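The key candidates in the side view are (400,203), (407,249) and (460,224). The one at (400,203) looks longest, so I'll check it in a crop and measure everything.

```bash
cat >h.py <<'E'
from cell import env
import cv2, numpy as np
def cam(i): return np.array([[i['fx'],0,i['cx']],[0,i['fy'],i['cy']],[0,0,1]]),np.array([i['k1'],0,0,0.])
def px2w(i,p,z):
    K,d=cam(i);p=np.array(p,float).reshape(-1,1,2)
    n=cv2.undistortPoints(p,K,d)[:,0]
    r=np.c_[n,np.ones(len(n))]@i['R'];c=-i['R'].T@i['t']
    return c+r*((z-c[2])/r[:,2])[:,None]
def w2px(i,X):
    K,d=cam(i);return cv2.projectPoints(np.array(X,float).reshape(-1,3),cv2.Rodrigues(i['R'])[0],i['t'],K,d)[0][:,0]
E
python3 - <<'E'
from h import *
S=env.camera_info('side');C=env.camera_info('scene')
L={'blong_base':((357,146),(236,203),0),'blong_top':((357,127),(236,184),.066),'bshort_top':((226,227),(379,243),.044),'rl':((359,233),(340,192),.006),'rs':((316,256),(370,209),.006),
'dish':((303,192),(308,221),.01),'wood':((231,310),(440,238),.012),'long':((442,164),(254,160),.008),'keyA_pad':((381,199),(300,186),.003),'keyA_plate':((419,208),(303,169),.003),'keyB1':((400,259),(332,172),.003),'keyB2':((413,238),(355,176),.003),'keyC1':((449,215),(307,158),.003),'keyC2':((472,234),(321,153),.003),'jar':((214,190),(327,278),0.02),'oil':((316,128),(224,219),.03)}
for k,(s,c,z) in L.items(): print(k,px2w(S,s,z)[0].round(3),px2w(C,c,z)[0].round(3))
a=cv2.imread('pics/side0.png')[180:280,290:490];cv2.imwrite('pics/crop1.png',cv2.resize(a,None,fx=4,fy=4,interpolation=cv2.INTER_CUBIC))
E
```

```text
blong_base [ 0.652 -0.203  0.   ] [ 0.654 -0.199  0.   ]
blong_top [ 0.655 -0.201  0.066] [ 0.657 -0.191  0.066]
bshort_top [0.636 0.223 0.044] [0.633 0.228 0.044]
rl [0.447 0.004 0.006] [0.447 0.008 0.006]
rs [0.468 0.114 0.006] [0.472 0.119 0.006]
dish [0.62  0.018 0.01 ] [0.619 0.017 0.01 ]
wood [0.486 0.321 0.012] [0.489 0.326 0.012]
long [ 0.449 -0.308  0.008] [ 0.451 -0.304  0.008]
keyA_pad [ 0.481 -0.108  0.003] [ 0.484 -0.105  0.003]
keyA_plate [ 0.401 -0.153  0.003] [ 0.399 -0.154  0.003]
keyB1 [ 0.341 -0.013  0.003] [ 0.362 -0.073  0.003]
keyB2 [ 0.357 -0.076  0.003] [ 0.342 -0.004  0.003]
keyC1 [ 0.34  -0.188  0.003] [ 0.336 -0.183  0.003]
keyC2 [ 0.272 -0.182  0.003] [ 0.282 -0.166  0.003]
jar [0.765 0.176 0.02 ] [0.781 0.18  0.02 ]
oil [ 0.756 -0.149  0.03 ] [ 0.758 -0.145  0.03 ]
```

View pics/crop1.png

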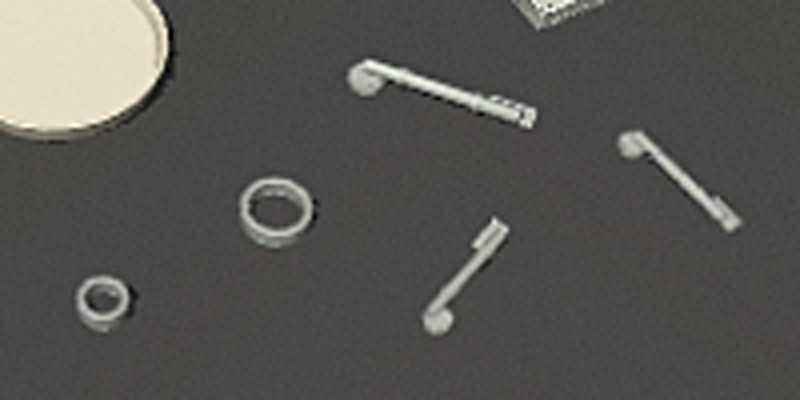

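Side crop: the key at side (400,203) spans about 92 mm from pad to plate, while the two lookalikes span about 65–70 mm. It is the largest and matches the listed size, so it is the key. Pad is at (381,199) and plate at (419,208). The rings are at (359,233) and (316,256). Next I'll move the wrist over the middle for a closer measurement.

Request:
step_arm:
  rows:
    - {"angular":[0,0,0],"slide":[0.085,-0.08,-0.025],"jaw":1}
    - {"angular":[0,0,0],"slide":[0.085,-0.08,-0.025],"jaw":1}
    - {"angular":[0,0,0],"slide":[0.085,-0.08,-0.025],"jaw":1}
    - {"angular":[0,0,0],"slide":[0.085,-0.08,-0.025],"jaw":1}
    - {"angular":[0,0,0],"slide":[0.085,-0.08,-0.025],"jaw":1}
    - {"angular":[0,0,0],"slide":[0.085,-0.08,-0.025],"jaw":1}
    - {"angular":[0,0,0],"slide":[0.085,-0.08,-0.025],"jaw":1}
    - {"angular":[0,0,0],"slide":[0.085,-0.08,-0.025],"jaw":1}
    - {"angular":[0,0,0],"slide":[0.0,0,0],"jaw":1}
    - {"angular":[0,0,0],"slide":[0,0,0],"jaw":1}

```text
time_s: 1.35
tool_pos: [0.4438, -0.1651, 0.3221]
tool_rot: [180.0, 0.1, 23.8]
force: [0.3, -0.9, -0.7]
grip_width: 0.087
grasp_force: 0.0
```

```bash
cat >>h.py <<'E'
def snap(name,f):
    i=env.camera_info(name);im=env.read_camera(name)[:,:,::-1].copy();cv2.imwrite(f,im);np.save(f[:-3]+'npy',i,allow_pickle=True);return i,im
def go(x,y,z,yaw,n=0):
    """total move to target in tool units (down-pointing tool)"""
    from scipy.spatial.transform import Rotation as R
    o=env.get_obs();A=R.from_euler('xyz',o['tool_rot'],degrees=True);B=R.from_euler('xyz',[180,0,yaw],degrees=True)
    d=A.inv().apply(np.array([x,y,z])-o['tool_pos'])/.5; r=(A.inv()*B).as_rotvec()/np.pi
    n=n or int(max(np.ceil(np.linalg.norm(d)/.115),np.ceil(np.linalg.norm(r)*180/9)))
    print('n',n,'slide tot',d.round(4),'per',(d/n).round(4),'turn tot',r.round(4),'per',(r/n).round(4),'t',o['time_s'])
E
python3 - <<'E'
from h import *
i,im=snap('wrist','pics/w1.png');o=env.get_obs();print(o['tool_pos'],o['tool_rot'],-i['R'].T@i['t'],i['R'])
E
```

```text
[ 0.4435541  -0.16583427  0.32195948] [-1.79984320e+02  6.73846604e-02  2.37151010e+01] [ 0.51958924 -0.13253382  0.48335244] [[ 4.03536688e-01 -9.14963447e-01  1.80288663e-04]
 [-8.73390230e-01 -3.85142446e-01  2.98085227e-01]
 [-2.72667650e-01 -1.20445788e-01 -9.54539242e-01]]
```

View pics/w1.png

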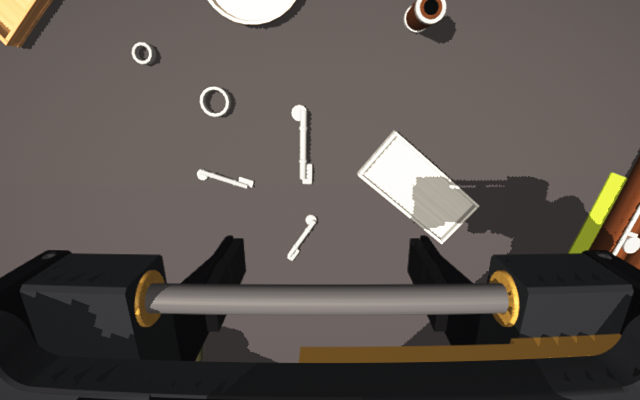

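Wrist view: key pad is at (299,113) and plate at (307,174). The rings are at (215,101) and (143,53). The long tray's corners are near (395,131), (478,206), (442,244) and (358,174).

```bash
python3 - <<'E'
from h import *
i=np.load('pics/w1.npy',allow_pickle=True).item()
im=cv2.imread('pics/w1.png');g=cv2.cvtColor(im,cv2.COLOR_BGR2GRAY)
n,l,st,ce=cv2.connectedComponentsWithStats((g>150).astype('uint8'))
for k in range(1,n):
    if 60<st[k,4]<9000:
        m=(l==k).astype('uint8');c=max(cv2.findContours(m,0,1)[0],key=cv2.contourArea)
        r=cv2.minAreaRect(px2w(i,c[:,0],.006 if st[k,4]<2000 else .015)[:,:2].astype('float32'))
        print(st[k],ce[k].round(1),[np.round(v,3) for v in r],px2w(i,ce[k],.006)[0].round(3))
print(px2w(i,[(299,113),(307,174)],.006).round(4),i['fx'])
print('tray',px2w(i,[(395,131),(478,206),(442,244),(358,174)],.015).round(4))
S=env.camera_info('side');q=[(194,290),(253,273),(271,328),(207,347)]
print('wood side rim',px2w(S,q,.025).round(3))
C=env.camera_info('scene')
print('wood scene rim',px2w(C,[(438,216),(474,239),(440,260),(404,237)],.025).round(3))
# crops
a=np.hstack([cv2.resize(im[90:250,280:480],None,fx=3,fy=3,interpolation=2)])
cv2.imwrite('pics/crop2.png',a)
E
```

```text
[  0   0  36  45 848] [12.9 14.9] [array([0.451, 0.308]), array([0.04 , 0.079]), np.float64(67.401)] [0.45  0.302 0.006]
[ 207    0   89   25 1535] [251.6   9.7] [array([ 0.573, -0.004]), array([0.029, 0.113]), np.float64(22.882)] [ 0.576 -0.003  0.006]
[415   0  32  24 268] [429.7  12.5] [array([ 0.667, -0.214]), array([0.028, 0.04 ]), np.float64(25.083)] [ 0.665 -0.214  0.006]
[404   6  14  26  70] [407.6  20.1] [array([ 0.646, -0.193]), array([0.032, 0.013]), np.float64(43.753)] [ 0.645 -0.192  0.006]
[131  42  21  22 197] [141.2  52.5] [array([0.47 , 0.116]), array([0.027, 0.028]), np.float64(21.944)] [0.47  0.116 0.006]
[199  86  30  31 297] [213.8 101.4] [array([0.448, 0.004]), array([0.04 , 0.041]), np.float64(47.698)] [0.448 0.004 0.006]
[291 104  21  80 704] [302.3 143.3] [array([ 0.441, -0.13 ]), array([0.112, 0.02 ]), np.float64(29.103)] [ 0.443 -0.13   0.006]
[ 357  131  122  113 6241] [415.8 186.9] [array([ 0.451, -0.309]), array([0.173, 0.081]), np.float64(74.414)] [ 0.452 -0.306  0.006]
[197 169  57  20 381] [224.9 178.9] [array([ 0.35 , -0.046]), array([0.016, 0.083])
[... 369 characters left out ...]
.016, 0.083]), np.float64(87.799)] [ 0.31  -0.183  0.006]
[508 277  11  48 250] [513.9 301.2] [array([ 0.345, -0.552]), array([0.096, 0.015]), np.float64(36.545)] [ 0.344 -0.554  0.006]
[152 300 274   6 912] [269.3 303.1] [array([ 0.191, -0.207]), array([0.008, 0.455]), np.float64(23.706)] [ 0.18  -0.18   0.006]
[[ 0.4797 -0.1093  0.006 ]
 [ 0.405  -0.1528  0.006 ]] 339.57721314819156
tray [[ 0.5114 -0.239   0.015 ]
 [ 0.4646 -0.4014  0.015 ]
 [ 0.3896 -0.3825  0.015 ]
 [ 0.4363 -0.2184  0.015 ]]
wood side rim [[0.564 0.354 0.025]
 [0.516 0.243 0.025]
 [0.4   0.289 0.025]
 [0.449 0.398 0.025]]
wood scene rim [[0.421 0.29  0.025]
 [0.461 0.401 0.025]
 [0.584 0.363 0.025]
 [0.554 0.257 0.025]]
```

View pics/crop2.png

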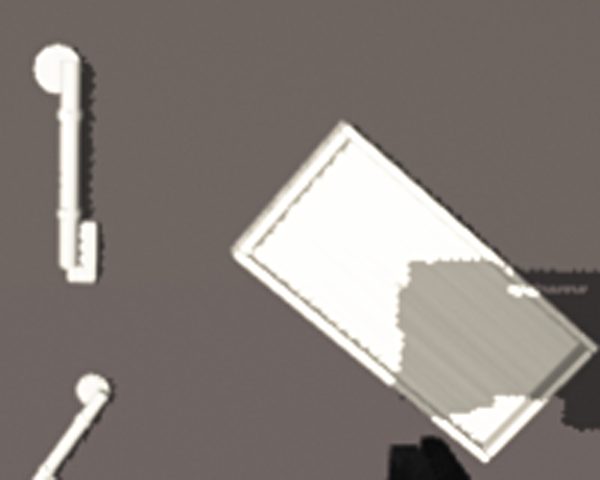

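Wrist crop: only the tube's silhouette matters here. It runs from crop (70,62) to (66,268), with the pad at its upper left and the plate at its lower right, so it is right way up.

```bash
python3 - <<'E'
from h import *
i=np.load('pics/w1.npy',allow_pickle=True).item()
P=px2w(i,[(280+70/3,90+62/3),(280+66/3,90+268/3)],.011);d=P[0]-P[1]
m=P.mean(0);y=np.degrees(np.arctan2(d[1],d[0]));print(P.round(4),m.round(4),np.linalg.norm(d),y)
go(m[0],m[1],.1,y)
E
```

```text
[[ 0.4854 -0.1138  0.011 ]
 [ 0.3961 -0.149   0.011 ]] [ 0.4408 -0.1314  0.011 ] 0.09597795138882305 21.576826217731877
n 4 slide tot [ 0.0231 -0.0652  0.4439] per [ 0.0058 -0.0163  0.111 ] turn tot [-0.0001  0.0004  0.0119] per [-0.      0.0001  0.003 ] t 1.4
```

Request:
step_arm:
  rows:
    - {"angular":[0,0,0.003],"slide":[0.0058,-0.0163,0.111],"jaw":0.5}
    - {"angular":[0,0,0.003],"slide":[0.0058,-0.0163,0.111],"jaw":0.5}
    - {"angular":[0,0,0.003],"slide":[0.0058,-0.0163,0.111],"jaw":0.5}
    - {"angular":[0,0,0.003],"slide":[0.0058,-0.0163,0.111],"jaw":0.5}
    - {"angular":[0,0,0],"slide":[0.0,0,0.0],"jaw":0.5}
    - {"angular":[0,0,0],"slide":[0.0,0,0.0],"jaw":0.5}

```text
time_s: 2.15
tool_pos: [0.4432, -0.1316, 0.1022]
tool_rot: [179.9, -0.1, 21.6]
force: [0.2, 0.1, 0.7]
grip_width: 0.0444
grasp_force: 0.0
```

```bash
python3 - <<'E'
from h import *
go(.4408,-.1314,.004,21.6)
E
```

```text
n 2 slide tot [-0.0046 -0.0024  0.1964] per [-0.0023 -0.0012  0.0982] turn tot [ 0.0005 -0.0005 -0.0002] per [ 0.0002 -0.0002 -0.0001] t 2.15
```

Request:
step_arm:
  rows:
    - {"angular":[0,0,0],"slide":[-0.0015,-0.001,0.08],"jaw":0.5}
    - {"angular":[0,0,0],"slide":[-0.0015,-0.001,0.08],"jaw":0.5}
    - {"angular":[0,0,0],"slide":[-0.0015,0,0.035],"jaw":0.5}
    - {"angular":[0,0,0],"slide":[0,0,0],"jaw":0.5}
    - {"angular":[0,0,0],"slide":[0,0,0],"jaw":0}
    - {"angular":[0,0,0],"slide":[0,0,0],"jaw":0}
    - {"angular":[0,0,0],"slide":[0,0,0],"jaw":0}
    - {"angular":[0,0,0],"slide":[0,0,0],"jaw":0}
  newtons: 20

```text
time_s: 3.15
tool_pos: [0.44, -0.1301, 0.0034]
tool_rot: [180.0, -0.0, 21.7]
force: [0.2, 0.2, 0.6]
grip_width: 0.0112
grasp_force: 0.0
```

Request:
step_arm:
  rows:
    - {"angular":[0,0,0],"slide":[0,0,0],"jaw":0}
    - {"angular":[0,0,0],"slide":[0,0,0],"jaw":0}
    - {"angular":[0,0,0],"slide":[0,0,0],"jaw":0}

```text
time_s: 3.52
tool_pos: [0.4399, -0.1301, 0.0033]
tool_rot: [180.0, -0.0, 21.7]
force: [-1.1, 0.2, 4.9]
grip_width: 0.0083
grasp_force: 20.0
```

```bash
python3 - <<'E'
from h import *
# tray centre from w1 rim rectangle
c=np.array([[0.5114,-.239],[.4646,-.4014],[.3896,-.3825],[.4363,-.2184]]);d=c[0]+c[3]-c[1]-c[2];print(c.mean(0),np.degrees(np.arctan2(d[1],d[0])))
go(.4515,-.309,.08,74.2)
E
```

```text
[ 0.450475 -0.310325] 74.01984427755008
n 6 slide tot [-0.1107  0.3412 -0.1533] per [-0.0184  0.0569 -0.0255] turn tot [ 1.000e-04  1.000e-04 -2.918e-01] per [ 0.      0.     -0.0486] t 3.525
```

Request:
step_arm:
  rows:
    - {"angular":[0,0,0],"slide":[0,0,-0.02],"jaw":0}
    - {"angular":[0,0,0],"slide":[0,0,-0.06],"jaw":0}
    - {"angular":[0,0,0],"slide":[0,0,-0.073],"jaw":0}
    - {"angular":[0,0,-0.0486],"slide":[0,0,0],"jaw":0}
    - {"angular":[0,0,-0.0486],"slide":[0,0,0],"jaw":0}
    - {"angular":[0,0,-0.0486],"slide":[0,0,0],"jaw":0}
    - {"angular":[0,0,-0.0486],"slide":[0,0,0],"jaw":0}
    - {"angular":[0,0,-0.0486],"slide":[0,0,0],"jaw":0}
    - {"angular":[0,0,-0.0486],"slide":[0,0,0],"jaw":0}
    - {"angular":[0,0,0],"slide":[0,0,0],"jaw":0}

```text
time_s: 4.78
tool_pos: [0.4397, -0.1298, 0.0797]
tool_rot: [180.0, -0.0, 74.1]
force: [-0.1, -0.4, 0.3]
grip_width: 0.0084
grasp_force: 20.0
```

```bash
python3 - <<'E'
from h import *
go(.4515,-.309,.08,74.1)
E
```

```text
n 4 slide tot [-0.3381  0.1211 -0.0005] per [-0.0845  0.0303 -0.0001] turn tot [ 0.     -0.     -0.0002] per [ 0.     -0.     -0.0001] t 4.775
```

Request:
step_arm:
  rows:
    - {"angular":[0,0,0],"slide":[-0.0676,0.0242,0],"jaw":0}
    - {"angular":[0,0,0],"slide":[-0.0676,0.0242,0],"jaw":0}
    - {"angular":[0,0,0],"slide":[-0.0676,0.0242,0],"jaw":0}
    - {"angular":[0,0,0],"slide":[-0.0676,0.0242,0],"jaw":0}
    - {"angular":[0,0,0],"slide":[-0.0676,0.0242,0],"jaw":0}
    - {"angular":[0,0,0],"slide":[0,0,0.05],"jaw":0}
    - {"angular":[0,0,0],"slide":[0,0,0.04],"jaw":0}
    - {"angular":[0,0,0],"slide":[0,0,0.035],"jaw":0}
    - {"angular":[0,0,0],"slide":[0,0,0],"jaw":0}

```text
time_s: 5.9
tool_pos: [0.4508, -0.3082, 0.0157]
tool_rot: [-179.8, -0.1, 74.1]
force: [-0.4, -0.2, -0.2]
grip_width: 0.008
grasp_force: 20.0
```

```bash
python3 - <<'E'
from h import *
go(.4515,-.309,.0078,74.1)
i,im=snap('wrist','pics/w2.png')
cv2.imwrite('pics/w2v.png',cv2.resize(im[180:400,160:480],None,fx=2,fy=2))
E
```

```text
n 1 slide tot [-0.0011  0.0018  0.0158] per [-0.0011  0.0018  0.0158] turn tot [-0.0009 -0.0004 -0.    ] per [-0.0009 -0.0004 -0.    ] t 5.9
```

View pics/w2v.png

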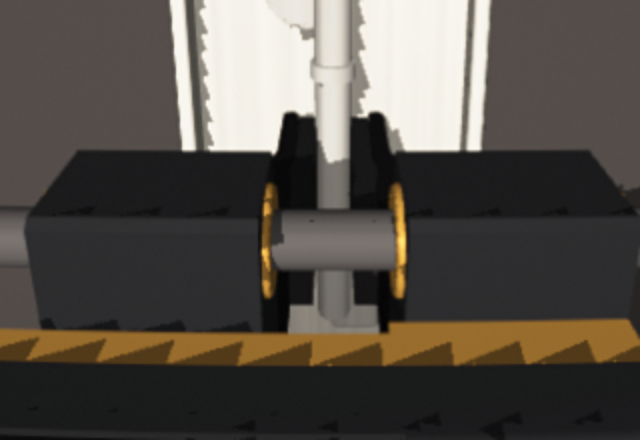

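The key is held level, centred and aligned with the tray. I'll lower it and release.

Request:
step_arm:
  rows:
    - {"angular":[0,0,0],"slide":[0,0,0.01],"jaw":0}
    - {"angular":[0,0,0],"slide":[0,0,0.006],"jaw":0}
    - {"angular":[0,0,0],"slide":[0,0,0],"jaw":0}
    - {"angular":[0,0,0],"slide":[0,0,0],"jaw":0}

```text
time_s: 6.45
tool_pos: [0.4519, -0.3092, 0.0093]
tool_rot: [180.0, 0.0, 74.1]
force: [0.2, 0.1, 0.1]
grip_width: 0.0082
grasp_force: 20.0
```

Request:
step_arm:
  rows:
    - {"angular":[0,0,0],"slide":[0,0,0],"jaw":0.12}
    - {"angular":[0,0,0],"slide":[0,0,0],"jaw":0.25}
    - {"angular":[0,0,0],"slide":[0,0,0],"jaw":0.35}
    - {"angular":[0,0,0],"slide":[0,0,0],"jaw":0.35}
    - {"angular":[0,0,0],"slide":[0,0,-0.03],"jaw":0.35}
    - {"angular":[0,0,0],"slide":[0,0,-0.08],"jaw":0.5}
    - {"angular":[0,0,0],"slide":[0,0,-0.11],"jaw":0.7}
    - {"angular":[0,0,0],"slide":[0,0,-0.11],"jaw":0.7}
    - {"angular":[0,0,0],"slide":[0,0,0],"jaw":0.7}

```text
time_s: 7.58
tool_pos: [0.455, -0.3107, 0.1805]
tool_rot: [179.4, 0.3, 74.2]
force: [0.6, 0.5, 0.1]
grip_width: 0.0586
grasp_force: 0.0
```

```bash
python3 - <<'E'
from h import *
go(.6535,-.202,.18,-17)
E
```

```text
n 11 slide tot [0.3176 0.3226 0.003 ] per [0.0289 0.0293 0.0003] turn tot [ 0.0037 -0.0015  0.5064] per [ 0.0003 -0.0001  0.046 ] t 7.575
```

Request:
step_arm:
  rows:
    - {"angular":[0,0,0],"slide":[0.063,0.0645,0],"jaw":0.7}
    - {"angular":[0,0,0],"slide":[0.063,0.0645,0],"jaw":0.7}
    - {"angular":[0,0,0],"slide":[0.063,0.0645,0],"jaw":0.7}
    - {"angular":[0,0,0],"slide":[0.063,0.0645,0],"jaw":0.7}
    - {"angular":[0,0,0],"slide":[0.063,0.0645,0],"jaw":0.7}
    - {"angular":[0,0,0.023],"slide":[0,0,0],"jaw":0.7}
    - {"angular":[0,0,0],"slide":[0,0,0],"jaw":0.7}

```text
time_s: 8.45
tool_pos: [0.6497, -0.2009, 0.1732]
tool_rot: [-179.9, 0.0, 70.1]
force: [0.3, -0.9, -0.5]
grip_width: 0.061
grasp_force: 0.0
```

```bash
python3 - <<'E'
from h import *
i=np.load('pics/w1.npy',allow_pickle=True).item()
print(px2w(i,[(432,8)],.066))
i,im=snap('wrist','pics/w3.png')
go(.6535,-.202,.022,70)
E
```

```text
[[ 0.65240478 -0.20365875  0.066     ]]
n 3 slide tot [0.0026 0.0083 0.3028] per [0.0009 0.0028 0.1009] turn tot [-0.0004  0.0002  0.0004] per [-0.0001  0.0001  0.0001] t 8.5
```

View pics/w3.png

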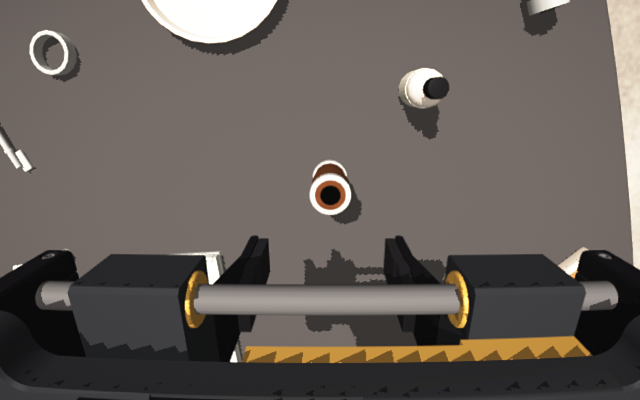

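The barrel's top rim centre is at (330,195), midway between the fingers. The bottle at (425,88) is clear.

```bash
python3 - <<'E'
from h import *
i=np.load('pics/w3.npy',allow_pickle=True).item()
P=px2w(i,[(330.5,195)],.066)[0];print(P);go(P[0],P[1],.022,70)
E
```

```text
[ 0.65372746 -0.20180485  0.066     ]
n 3 slide tot [0.0031 0.0086 0.3028] per [0.001  0.0029 0.1009] turn tot [-0.0004  0.0002  0.0004] per [-0.0001  0.0001  0.0001] t 8.5
```

Request:
step_arm:
  rows:
    - {"angular":[0,0,0],"slide":[0.003,0.008,0.05],"jaw":0.7}
    - {"angular":[0,0,0],"slide":[0,0,0.09],"jaw":0.7}
    - {"angular":[0,0,0],"slide":[0,0,0.09],"jaw":0.7}
    - {"angular":[0,0,0],"slide":[0,0,0.07],"jaw":0.7}
    - {"angular":[0,0,0],"slide":[0,0,0],"jaw":0.7}
    - {"angular":[0,0,0],"slide":[0,0,0],"jaw":0.2}
    - {"angular":[0,0,0],"slide":[0,0,0],"jaw":0.2}
    - {"angular":[0,0,0],"slide":[0,0,0],"jaw":0.2}
    - {"angular":[0,0,0],"slide":[0,0,0],"jaw":0.2}
    - {"angular":[0,0,0],"slide":[0,0,0],"jaw":0.2}
  newtons: 20

```text
time_s: 9.75
tool_pos: [0.6547, -0.2017, 0.0253]
tool_rot: [179.9, 0.0, 70.0]
force: [-2.6, -0.1, 4.9]
grip_width: 0.0338
grasp_force: 20.0
```

Request:
step_arm:
  rows:
    - {"angular":[0,0,0],"slide":[0,0,-0.03],"jaw":0.2}
    - {"angular":[0,0,0],"slide":[0,0,-0.11],"jaw":0.2}
    - {"angular":[0,0,0],"slide":[0,0,-0.11],"jaw":0.2}
    - {"angular":[0,0,0],"slide":[0,0,-0.1],"jaw":0.2}

```text
time_s: 10.25
tool_pos: [0.6544, -0.2014, 0.2018]
tool_rot: [179.9, -0.0, 70.0]
force: [-0.0, -0.4, -0.3]
grip_width: 0.0334
grasp_force: 20.0
```

Request:
step_arm:
  rows:
    - {"angular":[0,0,0],"slide":[0.075,-0.06,0],"jaw":0.2}
    - {"angular":[0,0,0],"slide":[0.075,-0.06,0],"jaw":0.2}
    - {"angular":[0,0,0],"slide":[0.075,-0.06,0],"jaw":0.2}
    - {"angular":[0,0,0],"slide":[0.075,-0.06,0],"jaw":0.2}
    - {"angular":[0,0,0],"slide":[0.075,-0.06,0],"jaw":0.2}
    - {"angular":[0,0,0],"slide":[0.075,-0.06,0],"jaw":0.2}
    - {"angular":[0,0,0],"slide":[0.075,-0.06,0],"jaw":0.2}
    - {"angular":[0,0,0],"slide":[0.075,-0.06,0],"jaw":0.2}
    - {"angular":[0,0,0],"slide":[0,0,0],"jaw":0.2}
    - {"angular":[0,0,0],"slide":[0,0,0],"jaw":0.2}

```text
time_s: 11.5
tool_pos: [0.5314, 0.162, 0.1994]
tool_rot: [179.9, 0.0, 70.0]
force: [0.3, -0.9, -0.4]
grip_width: 0.0335
grasp_force: 20.0
```

```bash
python3 - <<'E'
from h import *
i,im=snap('wrist','pics/w4.png')
E
```

```text
(no output)
```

View pics/w4.png

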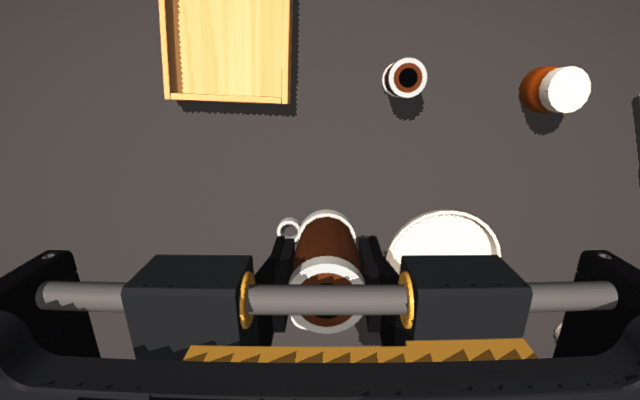

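The tray is ahead at (165–290, 0–103), aligned with the tool. The short barrel's top is at (406,77). I'll fit the tray pose using its silhouette in all three views.

```bash
python3 - <<'E'
from h import *
from scipy.optimize import minimize
V=[]
I=[(env.camera_info('side'),cv2.imread('pics/side0.png'),(195,272,270,352)),(env.camera_info('scene'),cv2.imread('pics/scene0.png'),(395,480,205,268)),(np.load('pics/w4.npy',allow_pickle=True).item(),cv2.imread('pics/w4.png'),(140,310,0,115))]
for i,im,(a,b,c,d) in I:
    h=cv2.cvtColor(im,cv2.COLOR_BGR2HSV);m=((h[...,0]>8)&(h[...,0]<28)&(h[...,1]>70)&(h[...,2]>70)).astype('uint8');z=np.zeros_like(m);z[c:d,a:b]=m[c:d,a:b]
    z=cv2.morphologyEx(z,cv2.MORPH_CLOSE,np.ones((5,5)));V.append((i,z));print(z.sum())
def sil(i,p):
    c,s=np.cos(p[2]),np.sin(p[2])
    X=[(p[0]+.06*(a*c-b*s),p[1]+.06*(a*s+b*c),z) for a in(-1,1) for b in(-1,1) for z in(0,.025)]
    q=cv2.convexHull(w2px(i,X).astype('float32'));m=np.zeros((400,640),'uint8')
    cv2.fillConvexPoly(m,(q*16).round().astype('int32'),1,shift=4);return m
for sub in (V,V[:1],V[1:2],V[2:]):
    f=lambda p:sum((sil(i,p)!=z).sum()/z.sum() for i,z in sub)
    r=minimize(f,[.488,.323,np.radians(-20)],method='Nelder-Mead',options=dict(initial_simplex=[[.47,.31,-.35],[.51,.323,-.35],[.488,.34,-.35],[.488,.323,-.2]]))
    print(r.x[:2].round(4),np.degrees(r.x[2]).round(1),r.fun)
i=V[2][0];print('bs',px2w(i,[(406.5,77.5)],.044))
E
```

```text
3961
2064
13416
[0.4897 0.3222] -22.6 0.05880753416171416
[0.4897 0.3217] -22.2 0.019691996970462006
[0.49  0.323] -22.8 0.007267441860465116
[0.4892 0.3202] -22.7 0.0038014311270125225
bs [[0.63176579 0.22664672 0.044     ]]
```

```bash
python3 - <<'E'
from h import *
go(.499,.345,.13,67.5)
E
```

```text
n 4 slide tot [ 0.323  -0.1877  0.138 ] per [ 0.0808 -0.0469  0.0345] turn tot [0.0002 0.0002 0.0135] per [0.0001 0.0001 0.0034] t 11.55
```

Request:
step_arm:
  rows:
    - {"angular":[0,0,0],"slide":[0.065,-0.0375,0],"jaw":0.2}
    - {"angular":[0,0,0],"slide":[0.065,-0.0375,0],"jaw":0.2}
    - {"angular":[0,0,0],"slide":[0.065,-0.0375,0],"jaw":0.2}
    - {"angular":[0,0,0],"slide":[0.065,-0.0375,0],"jaw":0.2}
    - {"angular":[0,0,0],"slide":[0.063,-0.0375,0],"jaw":0.2}
    - {"angular":[0,0,0.0135],"slide":[0,0,0.07],"jaw":0.2}
    - {"angular":[0,0,0],"slide":[0,0,0.07],"jaw":0.2}
    - {"angular":[0,0,0],"slide":[0,0,0.06],"jaw":0.2}
    - {"angular":[0,0,0],"slide":[0,0,0],"jaw":0.2}
    - {"angular":[0,0,0],"slide":[0,0,0],"jaw":0.2}

```text
time_s: 12.8
tool_pos: [0.4996, 0.346, 0.1002]
tool_rot: [179.9, -0.1, 67.5]
force: [0.1, 0.8, 0.1]
grip_width: 0.0336
grasp_force: 20.0
```

```bash
python3 - <<'E'
from h import *
go(.499,.345,.0305,67.5)
print(env.get_obs()['tool_pos'])
E
```

```text
n 2 slide tot [-0.0025 -0.0005  0.1393] per [-0.0012 -0.0002  0.0697] turn tot [ 0.0003 -0.0004 -0.0001] per [ 0.0001 -0.0002 -0.    ] t 12.8
[0.49960805 0.34599813 0.10015843]
```

Request:
step_arm:
  rows:
    - {"angular":[0,0,0],"slide":[-0.001,0,0.05],"jaw":0.2}
    - {"angular":[0,0,0],"slide":[-0.001,0,0.05],"jaw":0.2}
    - {"angular":[0,0,0],"slide":[0,0,0.024],"jaw":0.2}
    - {"angular":[0,0,0],"slide":[0,0,0.006],"jaw":0.2}
    - {"angular":[0,0,0],"slide":[0,0,0.004],"jaw":0.2}
    - {"angular":[0,0,0],"slide":[0,0,0],"jaw":0.2}
    - {"angular":[0,0,0],"slide":[0,0,0],"jaw":0.2}

```text
time_s: 13.68
tool_pos: [0.4983, 0.3456, 0.0326]
tool_rot: [180.0, -0.0, 67.6]
force: [-0.1, -0.7, -1.3]
grip_width: 0.0339
grasp_force: 20.0
```

Request:
step_arm:
  rows:
    - {"angular":[0,0,0],"slide":[0,0,0.003],"jaw":0.2}
    - {"angular":[0,0,0],"slide":[0,0,0],"jaw":0.2}
    - {"angular":[0,0,0],"slide":[0,0,0],"jaw":0.2}

```text
time_s: 14.05
tool_pos: [0.4983, 0.3456, 0.0313]
tool_rot: [180.0, -0.0, 67.6]
force: [-1.9, -0.5, 6.1]
grip_width: 0.0336
grasp_force: 20.0
```

Contact with the floor (6 N), so I'll release, rise, and measure the moves for the short barrel.

Request:
step_arm:
  rows:
    - {"angular":[0,0,0],"slide":[0,0,0],"jaw":0.45}
    - {"angular":[0,0,0],"slide":[0,0,0],"jaw":0.52}
    - {"angular":[0,0,0],"slide":[0,0,0],"jaw":0.52}
    - {"angular":[0,0,0],"slide":[0,0,-0.05],"jaw":0.52}
    - {"angular":[0,0,0],"slide":[0,0,-0.1],"jaw":0.55}
    - {"angular":[0,0,0],"slide":[0,0,-0.1],"jaw":0.6}
    - {"angular":[0,0,0],"slide":[0,0,0],"jaw":0.7}

```text
time_s: 14.92
tool_pos: [0.5, 0.3475, 0.1601]
tool_rot: [179.7, -0.4, 67.6]
force: [1.0, 0.6, -0.8]
grip_width: 0.0559
grasp_force: 0.0
```

```bash
python3 - <<'E'
from h import *
go(.6325,.226,.1,67.5)
E
```

```text
n 4 slide tot [-0.1245  0.337   0.121 ] per [-0.0311  0.0843  0.0303] turn tot [ 0.0016 -0.0021  0.0005] per [ 0.0004 -0.0005  0.0001] t 14.925
```

Request:
step_arm:
  rows:
    - {"angular":[0,0,0],"slide":[-0.025,0.0674,0.02],"jaw":0.7}
    - {"angular":[0,0,0],"slide":[-0.025,0.0674,0.02],"jaw":0.7}
    - {"angular":[0,0,0],"slide":[-0.025,0.0674,0.02],"jaw":0.7}
    - {"angular":[0,0,0],"slide":[-0.025,0.0674,0.02],"jaw":0.7}
    - {"angular":[0,0,0],"slide":[-0.0245,0.0674,0.02],"jaw":0.7}
    - {"angular":[0,0,0],"slide":[0,0,0],"jaw":0.7}
    - {"angular":[0,0,0],"slide":[0,0,0],"jaw":0.7}

```text
time_s: 15.8
tool_pos: [0.6289, 0.2241, 0.1045]
tool_rot: [-179.9, 0.0, 67.6]
force: [-0.1, 0.7, 0.4]
grip_width: 0.0611
grasp_force: 0.0
```

```bash
python3 - <<'E'
from h import *
i,im=snap('wrist','pics/w5.png')
h=cv2.cvtColor(im,cv2.COLOR_BGR2GRAY)
cv2.imwrite('pics/w5v.png',cv2.resize(im[100:270,230:430],None,fx=3,fy=3))
go(.632,.2265,.0135,67.5)
E
```

```text
n 2 slide tot [0.0053 0.0051 0.1831] per [0.0026 0.0025 0.0916] turn tot [-0.0005 -0.0001  0.001 ] per [-0.0002 -0.      0.0005] t 15.85
```

View pics/w5v.png

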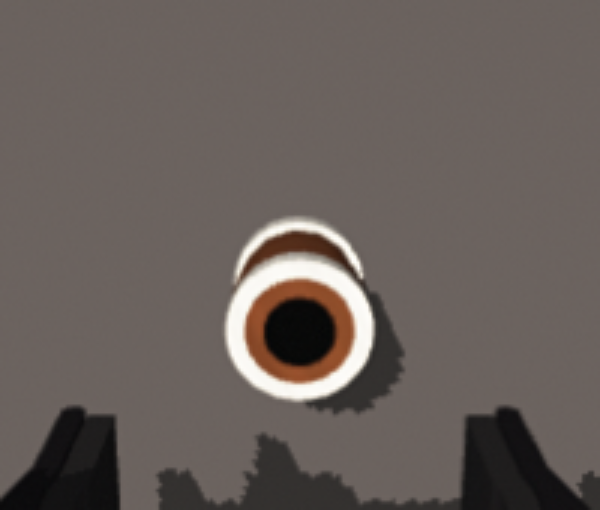

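Crop: the barrel's top centre is at about full-frame (330,209), centred between the fingers.

Request:
step_arm:
  rows:
    - {"angular":[0,0,0],"slide":[0.005,0.005,0.06],"jaw":0.7}
    - {"angular":[0,0,0],"slide":[0,0,0.07],"jaw":0.7}
    - {"angular":[0,0,0],"slide":[0,0,0.053],"jaw":0.7}
    - {"angular":[0,0,0],"slide":[0,0,0],"jaw":0.7}
    - {"angular":[0,0,0],"slide":[0,0,0],"jaw":0.2}
    - {"angular":[0,0,0],"slide":[0,0,0],"jaw":0.2}
    - {"angular":[0,0,0],"slide":[0,0,0],"jaw":0.2}
    - {"angular":[0,0,0],"slide":[0,0,0],"jaw":0.2}
    - {"angular":[0,0,0],"slide":[0,0,0],"jaw":0.2}
    - {"angular":[0,0,0],"slide":[0,0,0],"jaw":0.2}

```text
time_s: 17.1
tool_pos: [0.6337, 0.2251, 0.0149]
tool_rot: [180.0, -0.0, 67.6]
force: [-0.7, -0.0, 5.5]
grip_width: 0.0331
grasp_force: 20.0
```

Request:
step_arm:
  rows:
    - {"angular":[0,0,0],"slide":[0,0,-0.03],"jaw":0.2}
    - {"angular":[0,0,0],"slide":[0,0,-0.1],"jaw":0.2}
    - {"angular":[0,0,0],"slide":[0,0,-0.1],"jaw":0.2}
    - {"angular":[0,0,0],"slide":[0,0,-0.06],"jaw":0.2}
    - {"angular":[0,0,0],"slide":[0,0,0],"jaw":0.2}

```text
time_s: 17.73
tool_pos: [0.6348, 0.2259, 0.1627]
tool_rot: [179.7, -0.2, 67.6]
force: [0.1, 0.4, 0.1]
grip_width: 0.0338
grasp_force: 20.0
```

```bash
python3 - <<'E'
from h import *
go(.480,.299,.155,67.5)
E
```

```text
n 3 slide tot [ 0.0171 -0.3421  0.0139] per [ 0.0057 -0.114   0.0046] turn tot [ 0.0015 -0.0012  0.0005] per [ 0.0005 -0.0004  0.0002] t 17.725
```

Request:
step_arm:
  rows:
    - {"angular":[0,0,0],"slide":[0.0043,-0.0855,0],"jaw":0.2}
    - {"angular":[0,0,0],"slide":[0.0043,-0.0855,0],"jaw":0.2}
    - {"angular":[0,0,0],"slide":[0.0043,-0.0855,0],"jaw":0.2}
    - {"angular":[0,0,0],"slide":[0.0043,-0.0855,0],"jaw":0.2}
    - {"angular":[0,0,0],"slide":[0,0,0.06],"jaw":0.2}
    - {"angular":[0,0,0],"slide":[0,0,0],"jaw":0.2}
    - {"angular":[0,0,0],"slide":[0,0,0],"jaw":0.2}

```text
time_s: 18.6
tool_pos: [0.4788, 0.2975, 0.1289]
tool_rot: [-180.0, 0.0, 67.5]
force: [-0.8, 0.2, -0.3]
grip_width: 0.0332
grasp_force: 20.0
```

```bash
python3 - <<'E'
from h import *
go(.480,.299,.021,67.5)
E
```

```text
n 2 slide tot [0.0037 0.0012 0.2158] per [0.0019 0.0006 0.1079] turn tot [-0.0002  0.0001  0.0001] per [-0.0001  0.0001  0.0001] t 18.6
```

Request:
step_arm:
  rows:
    - {"angular":[0,0,0],"slide":[0.003,0,0.07],"jaw":0.2}
    - {"angular":[0,0,0],"slide":[0,0,0.08],"jaw":0.2}
    - {"angular":[0,0,0],"slide":[0,0,0.045],"jaw":0.2}
    - {"angular":[0,0,0],"slide":[0,0,0.012],"jaw":0.2}
    - {"angular":[0,0,0],"slide":[0,0,0.005],"jaw":0.2}
    - {"angular":[0,0,0],"slide":[0,0,0.002],"jaw":0.2}
    - {"angular":[0,0,0],"slide":[0,0,0],"jaw":0.2}
    - {"angular":[0,0,0],"slide":[0,0,0],"jaw":0.2}

```text
time_s: 19.6
tool_pos: [0.4794, 0.2996, 0.0226]
tool_rot: [180.0, -0.0, 67.6]
force: [0.2, -0.5, 0.2]
grip_width: 0.0334
grasp_force: 20.0
```

Request:
step_arm:
  rows:
    - {"angular":[0,0,0],"slide":[0,0,0.003],"jaw":0.2}
    - {"angular":[0,0,0],"slide":[0,0,0.001],"jaw":0.2}
    - {"angular":[0,0,0],"slide":[0,0,0],"jaw":0.2}
    - {"angular":[0,0,0],"slide":[0,0,0],"jaw":0.2}

```text
time_s: 20.1
tool_pos: [0.4793, 0.2995, 0.0208]
tool_rot: [180.0, 0.0, 67.6]
force: [-2.0, -1.9, 5.8]
grip_width: 0.0335
grasp_force: 20.0
```

Request:
step_arm:
  rows:
    - {"angular":[0,0,0],"slide":[0,0,0],"jaw":0.45}
    - {"angular":[0,0,0],"slide":[0,0,0],"jaw":0.52}
    - {"angular":[0,0,0],"slide":[0,0,0],"jaw":0.52}
    - {"angular":[0,0,0],"slide":[0,0,-0.05],"jaw":0.52}
    - {"angular":[0,0,0],"slide":[0,0,-0.1],"jaw":0.55}
    - {"angular":[0,0,0],"slide":[0,0,-0.1],"jaw":0.6}
    - {"angular":[0,0,0],"slide":[0,0,0],"jaw":0.6}

```text
time_s: 20.98
tool_pos: [0.4813, 0.3014, 0.1493]
tool_rot: [179.7, -0.3, 67.6]
force: [-0.7, -0.9, -0.2]
grip_width: 0.0515
grasp_force: 0.0
```

```bash
python3 - <<'E'
from h import *
go(.470,.116,.12,67.5)
E
```

```text
n 4 slide tot [-0.3517  0.1201  0.0572] per [-0.0879  0.03    0.0143] turn tot [ 0.0018 -0.0019  0.0005] per [ 0.0004 -0.0005  0.0001] t 20.975
```

Request:
step_arm:
  rows:
    - {"angular":[0,0,0],"slide":[-0.0703,0.024,0.0],"jaw":0.5}
    - {"angular":[0,0,0],"slide":[-0.0703,0.024,0.0],"jaw":0.5}
    - {"angular":[0,0,0],"slide":[-0.0703,0.024,0.02],"jaw":0.5}
    - {"angular":[0,0,0],"slide":[-0.0703,0.024,0.02],"jaw":0.5}
    - {"angular":[0,0,0],"slide":[-0.0703,0.024,0.016],"jaw":0.5}
    - {"angular":[0,0,0],"slide":[0,0,0],"jaw":0.5}
    - {"angular":[0,0,0],"slide":[0,0,0],"jaw":0.5}

```text
time_s: 21.85
tool_pos: [0.4672, 0.1147, 0.1166]
tool_rot: [-180.0, -0.0, 67.6]
force: [-0.3, -0.2, -0.5]
grip_width: 0.0435
grasp_force: 0.0
```

```bash
cat >>h.py <<'E'
def blobs(i,im,z,lo=60,hi=6000,t=150):
    g=cv2.cvtColor(im,cv2.COLOR_BGR2GRAY);n,l,st,ce=cv2.connectedComponentsWithStats((g>t).astype('uint8'))
    for k in range(1,n):
        if lo<st[k,4]<hi:
            c=max(cv2.findContours((l==k).astype('uint8'),0,1)[0],key=cv2.contourArea)
            r=cv2.minAreaRect(px2w(i,c[:,0],z)[:,:2].astype('float32'));print(st[k,:4],np.round(r[0],4),np.round(r[1],3))
E
python3 - <<'E'
from h import *
i,im=snap('wrist','pics/w6.png');blobs(i,im,.008,200)
go(.470,.116,.003,67.5)
E
```

```text
[163   0 156   9] [0.4651 0.2722] [0.005 0.113]
[314 181  32  32] [0.4698 0.1123] [0.027 0.026]
n 2 slide tot [0.0031 0.0045 0.2278] per [0.0016 0.0023 0.1139] turn tot [-0.0001 -0.0002  0.0009] per [-0.0001 -0.0001  0.0005] t 21.9
```

Request:
step_arm:
  rows:
    - {"angular":[0,0,0],"slide":[0,0.006,0.07],"jaw":0.5}
    - {"angular":[0,0,0],"slide":[0,0,0.08],"jaw":0.5}
    - {"angular":[0,0,0],"slide":[0,0,0.06],"jaw":0.5}
    - {"angular":[0,0,0],"slide":[0,0,0.017],"jaw":0.5}
    - {"angular":[0,0,0],"slide":[0,0,0],"jaw":0.5}
    - {"angular":[0,0,0],"slide":[0,0,0],"jaw":0.2}
    - {"angular":[0,0,0],"slide":[0,0,0],"jaw":0.2}
    - {"angular":[0,0,0],"slide":[0,0,0],"jaw":0.2}
    - {"angular":[0,0,0],"slide":[0,0,0],"jaw":0.2}
    - {"angular":[0,0,0],"slide":[0,0,0],"jaw":0.2}

```text
time_s: 23.15
tool_pos: [0.4711, 0.1131, 0.0045]
tool_rot: [179.9, -0.0, 67.6]
force: [0.2, -0.9, 5.9]
grip_width: 0.027
grasp_force: 20.0
```

```bash
python3 - <<'E'
from h import *
# dish silhouettes: fit ellipse on bright rim in scene/side + project 16mm rim circle
for n,(a,b,c,d) in (('side',(270,336,166,216)),('scene',(278,338,204,240))):
    i=env.camera_info(n);im=cv2.imread(f'pics/{n}0.png');g=cv2.cvtColor(im,cv2.COLOR_BGR2GRAY);z=np.zeros_like(g);z[c:d,a:b]=g[c:d,a:b]>130
    k=max(cv2.findContours(z,0,1)[0],key=cv2.contourArea)
    w=px2w(i,k[:,0],.016)[:,:2].astype('float32');print(n,cv2.minEnclosingCircle(w),cv2.minAreaRect(w))
E
```

```text
side ((0.6207955479621887, 0.016496777534484863), 0.0682322159409523) ((0.6208474040031433, 0.016564838588237762), (0.13390231132507324, 0.13401857018470764), 46.3390007019043)
scene ((0.6266089677810669, 0.021997936069965363), 0.07657983899116516) ((0.6265301704406738, 0.022107064723968506), (0.1474219709634781, 0.13511309027671814), 35.73944091796875)
```

Request:
step_arm:
  rows:
    - {"angular":[0,0,0],"slide":[0,0,-0.03],"jaw":0.2}
    - {"angular":[0,0,0],"slide":[0,0,-0.09],"jaw":0.2}
    - {"angular":[0,0,0],"slide":[0,0,-0.03],"jaw":0.2}
    - {"angular":[0,0,0],"slide":[0,0,0],"jaw":0.2}

```text
time_s: 23.65
tool_pos: [0.4711, 0.1128, 0.0797]
tool_rot: [179.8, -0.0, 67.6]
force: [0.4, 1.0, -0.6]
grip_width: 0.0267
grasp_force: 20.0
```

```bash
python3 - <<'E'
from h import *
print(env.get_obs()['grip_width'])
go(.6305,.0405,.08,67.5)
E
```

```text
0.02665580152419255
n 4 slide tot [-1.21e-02  3.50e-01  3.00e-04] per [-0.003   0.0875  0.0001] turn tot [ 0.0009 -0.0002  0.0004] per [ 0.0002 -0.      0.0001] t 23.65
```

Request:
step_arm:
  rows:
    - {"angular":[0,0,0],"slide":[-0.003,0.07,0],"jaw":0.2}
    - {"angular":[0,0,0],"slide":[-0.003,0.07,0],"jaw":0.2}
    - {"angular":[0,0,0],"slide":[-0.003,0.07,0],"jaw":0.2}
    - {"angular":[0,0,0],"slide":[-0.003,0.07,0],"jaw":0.2}
    - {"angular":[0,0,0],"slide":[0,0.07,0],"jaw":0.2}
    - {"angular":[0,0,0],"slide":[0,0,0.05],"jaw":0.2}
    - {"angular":[0,0,0],"slide":[0,0,0.05],"jaw":0.2}
    - {"angular":[0,0,0],"slide":[0,0,0.02],"jaw":0.2}
    - {"angular":[0,0,0],"slide":[0,0,0],"jaw":0.2}
    - {"angular":[0,0,0],"slide":[0,0,0],"jaw":0.2}

```text
time_s: 24.9
tool_pos: [0.6303, 0.0409, 0.0193]
tool_rot: [179.9, -0.0, 67.6]
force: [0.4, 1.0, 0.3]
grip_width: 0.0267
grasp_force: 20.0
```

Request:
step_arm:
  rows:
    - {"angular":[0,0,0],"slide":[0,0,0.012],"jaw":0.2}
    - {"angular":[0,0,0],"slide":[0,0,0.005],"jaw":0.2}
    - {"angular":[0,0,0],"slide":[0,0,0.003],"jaw":0.2}
    - {"angular":[0,0,0],"slide":[0,0,0],"jaw":0.2}
    - {"angular":[0,0,0],"slide":[0,0,0],"jaw":0.2}

```text
time_s: 25.52
tool_pos: [0.6297, 0.0405, 0.0096]
tool_rot: [180.0, 0.0, 67.6]
force: [-2.4, -1.5, 5.3]
grip_width: 0.0269
grasp_force: 20.0
```

Floor contact, so release, rise and head for the large ring.

Request:
step_arm:
  rows:
    - {"angular":[0,0,0],"slide":[0,0,0],"jaw":0.38}
    - {"angular":[0,0,0],"slide":[0,0,0],"jaw":0.45}
    - {"angular":[0,0,0],"slide":[0,0,0],"jaw":0.45}
    - {"angular":[0,0,0],"slide":[0,0,-0.04],"jaw":0.45}
    - {"angular":[0,0,0],"slide":[0,0,-0.08],"jaw":0.6}
    - {"angular":[0,0,0],"slide":[0,0,-0.1],"jaw":0.65}
    - {"angular":[0,0,0],"slide":[0,0,0],"jaw":0.65}

```text
time_s: 26.4
tool_pos: [0.6334, 0.0416, 0.125]
tool_rot: [179.5, -0.2, 67.6]
force: [-0.8, -0.2, -0.1]
grip_width: 0.055
grasp_force: 0.0
```

```bash
python3 - <<'E'
from h import *
go(.448,.004,.12,67.5)
E
```

```text
n 4 slide tot [-0.211  -0.3142  0.0062] per [-0.0527 -0.0785  0.0015] turn tot [ 0.003  -0.0013  0.0005] per [ 0.0008 -0.0003  0.0001] t 26.4
```

Request:
step_arm:
  rows:
    - {"angular":[0,0,0],"slide":[-0.042,-0.063,0.0],"jaw":0.65}
    - {"angular":[0,0,0],"slide":[-0.042,-0.063,0.0],"jaw":0.65}
    - {"angular":[0,0,0],"slide":[-0.042,-0.063,0.0],"jaw":0.65}
    - {"angular":[0,0,0],"slide":[-0.042,-0.063,0.0],"jaw":0.65}
    - {"angular":[0,0,0],"slide":[-0.042,-0.063,0.0],"jaw":0.65}
    - {"angular":[0,0,0],"slide":[0,0,0],"jaw":0.65}
    - {"angular":[0,0,0],"slide":[0,0,0],"jaw":0.65}

```text
time_s: 27.28
tool_pos: [0.4448, 0.0037, 0.1191]
tool_rot: [179.9, -0.0, 67.6]
force: [-0.3, -0.4, 0.5]
grip_width: 0.0568
grasp_force: 0.0
```

```bash
python3 - <<'E'
from h import *
i,im=snap('wrist','pics/w7.png');blobs(i,im,.009,200)
go(.448,.004,.0035,67.5)
E
```

```text
[307 172  47  46] [0.4485 0.002 ] [0.039 0.038]
[218 242  22  22] [ 0.3442 -0.0136] [0.022 0.014]
n 3 slide tot [0.0022 0.0052 0.231 ] per [0.0007 0.0017 0.077 ] turn tot [ 0.0004 -0.0002  0.0006] per [ 0.0001 -0.0001  0.0002] t 27.325
```

Request:
step_arm:
  rows:
    - {"angular":[0,0,0],"slide":[0,0.007,0.07],"jaw":0.65}
    - {"angular":[0,0,0],"slide":[0,0,0.08],"jaw":0.65}
    - {"angular":[0,0,0],"slide":[0,0,0.06],"jaw":0.65}
    - {"angular":[0,0,0],"slide":[0,0,0.021],"jaw":0.65}
    - {"angular":[0,0,0],"slide":[0,0,0],"jaw":0.65}
    - {"angular":[0,0,0],"slide":[0,0,0],"jaw":0.3}
    - {"angular":[0,0,0],"slide":[0,0,0],"jaw":0.3}
    - {"angular":[0,0,0],"slide":[0,0,0],"jaw":0.3}
    - {"angular":[0,0,0],"slide":[0,0,0],"jaw":0.3}
    - {"angular":[0,0,0],"slide":[0,0,0],"jaw":0.3}

```text
time_s: 28.58
tool_pos: [0.4482, 0.0022, 0.0039]
tool_rot: [179.9, -0.0, 67.6]
force: [-1.2, 0.7, 6.5]
grip_width: 0.039
grasp_force: 20.0
```

Request:
step_arm:
  rows:
    - {"angular":[0,0,0],"slide":[0,0,-0.03],"jaw":0.3}
    - {"angular":[0,0,0],"slide":[0,0,-0.09],"jaw":0.3}
    - {"angular":[0,0,0],"slide":[0,0,-0.03],"jaw":0.3}
    - {"angular":[0,0,0],"slide":[0,0,0],"jaw":0.3}

```text
time_s: 29.08
tool_pos: [0.4481, 0.002, 0.0791]
tool_rot: [179.8, 0.0, 67.6]
force: [-0.5, -0.8, -0.1]
grip_width: 0.0392
grasp_force: 20.0
```

```bash
python3 - <<'E'
from h import *
go(.611,-.0057,.08,67.5)
E
```

```text
n 3 slide tot [ 0.11    0.3071 -0.0009] per [ 0.0367  0.1024 -0.0003] turn tot [0.0009 0.     0.0004] per [0.0003 0.     0.0001] t 29.075
```

Request:
step_arm:
  rows:
    - {"angular":[0,0,0],"slide":[0.022,0.0614,0],"jaw":0.3}
    - {"angular":[0,0,0],"slide":[0.022,0.0614,0],"jaw":0.3}
    - {"angular":[0,0,0],"slide":[0.022,0.0614,0],"jaw":0.3}
    - {"angular":[0,0,0],"slide":[0.022,0.0614,0],"jaw":0.3}
    - {"angular":[0,0,0],"slide":[0.022,0.0614,0],"jaw":0.3}
    - {"angular":[0,0,0],"slide":[0,0,0.05],"jaw":0.3}
    - {"angular":[0,0,0],"slide":[0,0,0.05],"jaw":0.3}
    - {"angular":[0,0,0],"slide":[0,0,0.02],"jaw":0.3}
    - {"angular":[0,0,0],"slide":[0,0,0],"jaw":0.3}
    - {"angular":[0,0,0],"slide":[0,0,0],"jaw":0.3}

```text
time_s: 30.32
tool_pos: [0.6108, -0.0053, 0.0188]
tool_rot: [179.9, -0.0, 67.6]
force: [1.0, -0.2, -0.7]
grip_width: 0.0391
grasp_force: 20.0
```

Request:
step_arm:
  rows:
    - {"angular":[0,0,0],"slide":[0,0,0.012],"jaw":0.3}
    - {"angular":[0,0,0],"slide":[0,0,0.005],"jaw":0.3}
    - {"angular":[0,0,0],"slide":[0,0,0.003],"jaw":0.3}
    - {"angular":[0,0,0],"slide":[0,0,0],"jaw":0.3}
    - {"angular":[0,0,0],"slide":[0,0,0],"jaw":0.3}

```text
time_s: 30.95
tool_pos: [0.6102, -0.0055, 0.009]
tool_rot: [180.0, 0.0, 67.6]
force: [-1.2, -0.2, 6.4]
grip_width: 0.0393
grasp_force: 20.0
```

Request:
step_arm:
  rows:
    - {"angular":[0,0,0],"slide":[0,0,0],"jaw":0.5}
    - {"angular":[0,0,0],"slide":[0,0,0],"jaw":0.55}
    - {"angular":[0,0,0],"slide":[0,0,0],"jaw":0.55}
    - {"angular":[0,0,0],"slide":[0,0,-0.04],"jaw":0.55}
    - {"angular":[0,0,0],"slide":[0,0,-0.08],"jaw":0.6}
    - {"angular":[0,0,0],"slide":[0,0,-0.11],"jaw":0.65}
    - {"angular":[0,0,0],"slide":[0,0,-0.11],"jaw":0.65}
    - {"angular":[0,0,0],"slide":[-0.1,0,-0.05],"jaw":0.65}
    - {"angular":[0,0,0],"slide":[-0.1,0,-0.05],"jaw":0.65}
    - {"angular":[0,0,0],"slide":[0,0,0],"jaw":0.65}

```text
time_s: 32.2
tool_pos: [0.5722, -0.1035, 0.2318]
tool_rot: [179.7, 0.1, 67.1]
force: [-0.7, 0.1, -0.3]
grip_width: 0.0563
grasp_force: 0.0
```

```bash
python3 - <<'E'
from h import *
w=snap('wrist','pics/w8.png')[1];a=snap('side','pics/side1.png')[1];b=snap('scene','pics/scene1.png')[1]
t=np.vstack([a[110:360,190:490],b[140:265,200:500][:,:300]])
A=cv2.resize(a[110:360,190:490],(480,400));B=cv2.resize(b[140:265,215:485],(540,250));
c=np.zeros((600,800,3),'uint8');c[:400,:480]=A;c[:200,480:]=cv2.resize(w,(320,200));B=cv2.resize(b[140:270,215:485],(416,200));c[400:,:416]=B
cv2.imwrite('pics/final.png',c);print(env.get_obs()['time_s'])
E
```

```text
32.35
```

View pics/final.png

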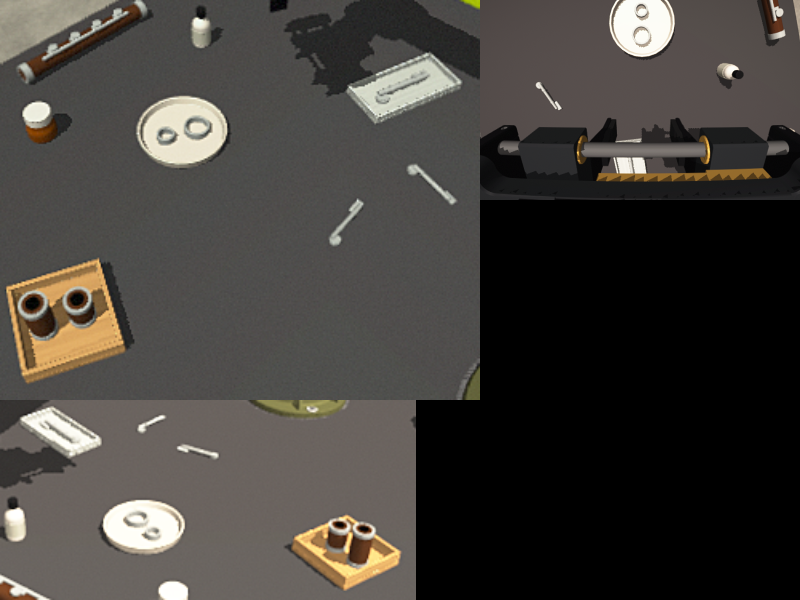

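The final view shows both barrels standing in the wooden tray, both rings flat and side by side in the dish, and the key lying in the long tray. The jar and bottle are untouched and the gripper is clear, so I'm handing in.

```bash
python3 -c "
from cell import env
print(env.sign_off())"
```

```text
the job is handed in; nothing more can be done
None
```

All five parts are in their trays and released, the jar and bottle were left alone, and the job was handed in at about 32 s of the 128 s limit; the sign-off returned no verdict, so success rests on my final camera check.

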